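Empty the tilting cap hopper and lock it upright with its slotted strap

ROBOT

A 6-joint arm with a two-finger parallel gripper is mounted at the origin on a cart in front of the work surface, level with it; the furniture and walls round the work are solid. World frame = base frame: x ahead of the robot, y to its left, z up, the work surface at z = 0. Lengths are in m, angles in rad, forces in N, time in s.
With the tool pointing down it reaches from about 0.25 to 0.8 m from the base axis. Payload 3.9 kg.
Tool frame: the origin (TCP) lies midway between the tips of the shut fingers; the grasp point (between the pads) lies 19 mm behind it; z points along the fingers, y is the line along which they close (so a half turn about z gives the same grasp; the last joint's range is limited). The gripper opens to 85 mm and grips with 20 to 120 N. Pads are 22 mm wide; open, the fingers measure 114 mm over their backs; the gripper's body (76 mm by 85 mm) begins 54 mm behind the grasp point. The pads swing forward as they close: fully open they stand 13 mm farther back than shut.
Start: joints at [1.139, 0.26, -0.138, 1.173, 0, 1.571], TCP at [0.22, 0.477, 0.231] pointing down, gripper open.
Joint ranges: [-2.78, 2.78], [-0.83, 1.72], [-1.28, 1.37], [-1.9, 2.12], [-1.57, 1.48], [-3.14, 3.14]. Speed limits (rad/s): [2.57, 2.57, 3.14, 3.14, 3.14, 3.14].

INTERFACE

Orientations are given as a unit quaternion [w, x, y, z].
In Python, from workcell import manip gives the robot as it stands.
- The arm moves only by the tool play_rows, never from a script. Its argument "rows" is a list of rows, each a list of 7 numbers: the shift along the world's x, y, z in cm, then the turn, a rotation vector about the world's x, y, z in rad, then the opening in per cent of the stroke, from 0 (shut) to 100 (fully open). A call has 1 to 10 rows; each row shifts and turns the commanded pose from where the row before left it; what a row does not reach is not made up. A row lasts 1/12 s, in which the tool goes at most 41.7 mm and 7.16 degrees, less where a joint would pass 70% of its speed; a pose out of reach is approached as far as the arm can. A call with a gripper value outside its range is refused whole. The fingers move at their own pace and stop on an object; the grip force is fixed at half the most. Time passes only in rows, so rows that do not move let the fingers close. It gives the time, the measured TCP pose, the force, the opening and the grip force at its end, in the units of the state.
- manip.observe(): the state, without advancing time (a new reading comes with each control period).
- manip.capture(name): name is "scene" or "top" or "wrist"; returns (picture, depth): 400x640x3 uint8, blue, green, red; 400x640 float32, m along the optical axis (not along the pixel's ray), 0 where there is no reading.
- manip.camera_model(name): a dict with "fov_y" (degrees; the focal length in pixels is half the picture's height over the tangent of half this angle, whatever the lens; pixels are square), "cx", "cy" (the principal point, pixels), "R" (3x3) and "t" (3): a world point X has camera coordinates R X + t. Camera axes: x right, y down, z forward; pixel columns grow to the right and rows downward; lengths in m; the calibration is good to about 2 mm. A picture is of the moment at which its call begins: read the wrist's pose just before it. camera_model takes no time and is no camera call; for the wrist camera it gives the pose at the moment of the call.
- manip.finish_job(): hands the job in; it is judged then, once.
Trained networks look in the newest picture that a camera, given by its name, has taken for a name from the list of things; names that differ only in an ending like _2 or _b are one class to them, and where a whole thing is asked for, a point or a joint stands for the part that bears it (a point fixed in the world has none). Each returns a list of dicts, best first, with "conf" (0 to 1); they miss things now and then, are a little off and sometimes report something else, mostly with a low value. They report only what shows in the picture. A call takes as long as a camera call. They do not tell look-alikes from the thing itself.
- manip.spot_in(camera, query): "pixel" ([column, row] in pixels, amid what is visible of it).
- manip.silhouettes(camera, query): "pixels" (400x640 bool, what is visible of it) and "pixel" ([column, row] in pixels, amid what is visible of it).
The state is a dict: "t": time; "q": joint angles; "dq": joint speeds; "tau": joint torques, N m; "tcp_pos": TCP position; "orientation": TCP orientation; "ft_force": force on the tool from outside, world axes, zero at the start; "torque": the same for the moment, N m; "finger_gap": finger opening in m; "grasp_force": force on a finger pad.
Only numpy, scipy, OpenCV 4.12 (cv2) and the standard library are available. Lean on these libraries where they do the work, as an engineer would, in place of code of your own. Each camera call takes 0.05 s, during which the arm holds its last target. There are 200 camera calls.

TASK

Stand the grey trough on the desk under the pouring lip of the steel hopper, tip the hopper until all five used tube caps have dropped into the trough, and stand the hopper upright again. Then swing the slotted strap over about its loose bolt until its slot drops fully over the stud on the hopper and locks it upright. Leave the trough standing flat with the caps in it, and do not knock over or shove the amber bottle and the two small vials.

Things in the scene. Friction and masses are not known exactly. Their poses are not given: they have to be found in the camera images.
- stand: White stand, fixed; origin on the desk at its middle; z up, y to the pouring side, x away from the robot. All 'stand frame' values below are in mm in its axes. Base y -68..+58, x -48..+48, 8 high. Two cheeks, x 30..35 and -35..-30, 97 high. The hopper tilts about a line along x at y 35, z 78. A post carries the strap's loose bolt: its axis runs along x at y -50, z 120.
- hopper (a joint): Hopper tilt, rad: 0 upright, grows as it tips to the stand's +y, range -0.25..1.9, no stop at 0. Stiff hinge (0.22 N m): it stays where left. Upright, stand frame: x -24..24 (inside 44 wide), back wall at y -48, floor at z 68, top edge z 128, chute wall sloping out to the lip on the +y side. Held at about 1.85 all caps slide out.
- handle (a point): Middle of the hopper's handle: a round black bar 10 mm thick, 56 mm long, lying along the stand's x, 42 mm out from the back wall on two thin arms at its ends. Turns with the hopper, 129 mm from the tilt axis; upright at x 0, y -90, z 110 in the stand frame.
- lip (a point): Middle of the hopper's pouring lip (upper edge, +y side), 52 mm from the tilt axis. Upright at y 48, z 128 in the stand frame; fully tipped at about y 78, z 49, clear above the rim of a trough on the desk.
- strap (a joint): Swing of the slotted steel strap about its loose bolt, rad: 0 seated (level, towards the stand's +y, slot on the stud), pi/2 straight up, pi level towards -y; range -0.5..3.8. Light friction (0.09 N m): it stays where left. Strip 4 mm thick, 26 mm wide, reaching 128 mm from the bolt, in the plane x -52..-48 of the stand frame.
- knob (a point): Middle of the round black knob at the strap's free end: 14 mm thick, 28 mm long, pointing along the stand's -x, its middle at x -78. It is 117 mm from the loose bolt along the strap and 6 mm to the side away from the slot's mouth; with the strap seated it is at y 67, z 126 in the stand frame.
- slot (a point): Centre of the strap's slot, 83 mm from the loose bolt, where the stud's axis lies when seated. Slot 11 mm wide, open on the strap's lower edge (as seated), its mouth flared to 25 mm.
- stud (a point): Locking stud on the hopper's front wall: bolt with 8 mm shank and 16 mm hex head, axis along the stand's x; this point is on its axis in the strap's plane. Turns with the hopper, 42 mm from the tilt axis; upright at y 33, z 120 in the stand frame.
- trough: Loose grey plastic trough, open on top, 64 (x) by 150 (y) by 32 mm (z), walls 3 mm, 5 mm tabs at the rim of both ends, alike; about 100 g. Origin: centre of its underside. Can be gripped across its width. Long axis along the stand's y with its centre at x 0, y 140 to 150 in the stand frame, it catches what falls off the lip.
- cap_1: Used tube cap, red plastic, 13 mm across, 12 mm high, loose, 11 g, slippery; starts in the hopper. Origin: its centre.
- cap_2: Used tube cap, red plastic, 13 mm across, 12 mm high, loose, 11 g, slippery; starts in the hopper. Origin: its centre.
- cap_3: Used tube cap, red plastic, 13 mm across, 12 mm high, loose, 11 g, slippery; starts in the hopper. Origin: its centre.
- cap_4: Used tube cap, red plastic, 13 mm across, 12 mm high, loose, 11 g, slippery; starts in the hopper. Origin: its centre.
- cap_5: Used tube cap, red plastic, 13 mm across, 12 mm high, loose, 11 g, slippery; starts in the hopper. Origin: its centre.
- amber_bottle: Bystander: amber (brown) bottle with gold screw cap, 51 mm across, 120 mm tall, standing loose behind the stand. Origin: centre of its underside.
- vial_a: Bystander: small vial, 23 mm across, 42 mm tall, standing loose beyond the pouring side of the stand. Origin: centre of its underside.
- vial_b: Bystander: small brown vial, 23 mm across, 42 mm tall, standing loose in front of the stand. Origin: centre of its underside.
Mind the look-alikes: they are no part of the job. Leave any red look-alike of the trough alone.

How it is judged:
On the way, in this order (a step that is already met when the one before it is completed fails the run):
1. all five caps lie in the trough (x of cap_1 in the frame of trough between -0.031 and 0.031 m and y of cap_1 in the frame of trough between -0.074 and 0.074 m and z of cap_1 in the frame of trough between 0 and 0.042 m and x of cap_2 in the frame of trough between -0.031 and 0.031 m and y of cap_2 in the frame of trough between -0.074 and 0.074 m and z of cap_2 in the frame of trough between 0 and 0.042 m and x of cap_3 in the frame of trough between -0.031 and 0.031 m and y of cap_3 in the frame of trough between -0.074 and 0.074 m and z of cap_3 in the frame of trough between 0 and 0.042 m and x of cap_4 in the frame of trough between -0.031 and 0.031 m and y of cap_4 in the frame of trough between -0.074 and 0.074 m and z of cap_4 in the frame of trough between 0 and 0.042 m and x of cap_5 in the frame of trough between -0.031 and 0.031 m and y of cap_5 in the frame of trough between -0.074 and 0.074 m and z of cap_5 in the frame of trough between 0 and 0.042 m), for 0.2 s.
2. the hopper stands upright again, with the caps in the trough (all of step 1 and value of joint hopper between -0.09 and 0.09 rad), for 0.2 s.
At the end, for the whole second after the job is handed in: The hopper is within 0.09 rad (5 degrees) of upright; the strap is seated (within 0.05 rad of its seated angle) with the stud in its slot, slot and stud centres within 5 mm; all five caps lie in the trough, which stands flat on the desk at rest; the bystanders stand where they stood (all of step 2 and value of joint strap between -0.06 and 0.05 rad and distance between slot and stud below 0.005 m and angle between trough's own z axis and vertical below 0.06 rad and height (world z) of trough below 0.006 m and linear speed of trough below 0.02 m/s and velocity of joint strap between -0.05 and 0.05 rad/s and velocity of joint hopper between -0.05 and 0.05 rad/s); the robot touches nothing.
It fails at once if the amber bottle is knocked over or shoved by more than 30 mm (distance of amber_bottle from where it was at the start of the episode above 0.03 m or angle between amber_bottle's own z axis and vertical above 0.5 rad).
It fails at once if the vial beyond the pouring side is knocked over or shoved by more than 30 mm (distance of vial_a from where it was at the start of the episode above 0.03 m or angle between vial_a's own z axis and vertical above 0.5 rad).
It fails at once if the vial in front of the stand is knocked over or shoved by more than 30 mm (distance of vial_b from where it was at the start of the episode above 0.03 m or angle between vial_b's own z axis and vertical above 0.5 rad).
It also fails if it takes over 72 s, if anything falls off the work surface, if the arm or the gripper's body presses on something with over 40 N, if the wrist force passes 120 N, or if a joint passes its speed limit or range.

## Working session

There is one attempt and no reset: what is moved stays moved. The work goes in short steps, Python scripts to look and compute and a tool call to move; the robot and the scene stay as the last step left them, time stands still between calls to the robot, and variables do not carry over. Pictures are saved under pics/ and viewed, at most 10 in all, crops included, and the job is handed in when it is done.

Besides the shell and the picture viewer there is one more tool, called as a command line: name --pt "numbers of a row" for each row, then --argument value for the rest. play_rows: Moves the arm, as the interface text tells. Its arguments: {"type":"object","properties":{"rows":{"type":"array","items":{"type":"array","items":{"type":"number"}}}},"required":["rows"]}

```bash
mkdir -p pics; cat > h.py <<'E'
import numpy as np, cv2
from workcell import manip
def cap(n):
    m=manip.camera_model(n); im,d=manip.capture(n); return im,d,m
def pts(d,m):
    f=200/np.tan(np.radians(m['fov_y'])/2)
    v,u=np.mgrid[0:400,0:640]
    P=np.stack([(u-m['cx'])/f*d,(v-m['cy'])/f*d,d],-1)
    W=(P-np.array(m['t']))@np.array(m['R'])
    W[d<=0]=np.nan
    return W
E
python3 - <<'E'
from h import *
for n in ['scene','top']:
    im,d,m=cap(n); cv2.imwrite(f'pics/{n}0.png',im); W=pts(d,m); np.save(n+'W.npy',W); cv2.imwrite(n+'.png',im)
    print(n,m['fov_y'],np.round(np.array(m['R']).T@-np.array(m['t']),3), manip.observe()['t'])
    for q in ['stand','hopper','handle','knob','stud','trough','amber_bottle','vial_a','strap','lip']:
        for r in manip.silhouettes(n,q)[:4]:
            w=W[r['pixels']]; w=w[~np.isnan(w[:,0])]
            print(q,round(r['conf'],2),np.round(r['pixel']),r['pixels'].sum(),np.round(np.median(w,0),3),np.round(np.percentile(w,2,axis=0),3),np.round(np.percentile(w,98,axis=0),3))
E
```

```text
scene 44.88985051898736 [-0.229 -0.624  0.793] 0.05
stand 0.75 [403. 254.] 3591 [ 0.559 -0.099  0.084] [ 0.527 -0.249 -0.002] [ 0.747 -0.036  0.176]
hopper 0.71 [402. 242.] 1147 [ 0.565 -0.082  0.111] [ 0.522 -0.13   0.07 ] [ 0.614 -0.036  0.129]
handle 0.85 [397. 245.] 1211 [ 0.566 -0.083  0.111] [ 0.52  -0.14   0.067] [ 0.621 -0.036  0.129]
handle 0.4 [317. 231.] 106 [0.56  0.185 0.02 ] [ 0.552  0.178 -0.003] [0.603 0.221 0.039]
knob 0.73 [399. 243.] 1119 [ 0.565 -0.082  0.111] [ 0.523 -0.129  0.07 ] [ 0.614 -0.037  0.129]
knob 0.58 [442. 255.] 523 [ 0.555 -0.2    0.152] [ 0.531 -0.256 -0.001] [ 0.751 -0.13   0.181]
stud 0.76 [401. 241.] 1107 [ 0.565 -0.081  0.111] [ 0.519 -0.129  0.07 ] [ 0.614 -0.036  0.129]
trough 0.78 [268. 234.] 1221 [0.448 0.275 0.013] [ 0.394  0.195 -0.002] [0.495 0.349 0.03 ]
trough 0.75 [219. 187.] 802 [0.509 0.626 0.014] [ 0.457  0.547 -0.002] [0.553 0.702 0.031]
amber_bottle 0.79 [403. 222.] 222 [ 0.668 -0.024  0.097] [ 0.657 -0.04   0.076] [ 0.685 -0.002  0.119]
amber_bottle 0.56 [441. 251.] 542 [ 0.555 -0.196  0.15 ] [ 0.531 -0.255 -0.002] [ 0.746 -0.1
[... 773 characters left out ...]
 0.536 -0.647 -0.761] [ 0.685 -0.201  0.183]
stud 0.93 [422. 195.] 601 [ 0.589 -0.088  0.109] [ 0.533 -0.168  0.064] [ 0.626 -0.032  0.133]
trough 0.82 [200. 218.] 1007 [0.508 0.634 0.004] [ 0.463  0.553 -0.003] [0.552 0.703 0.034]
trough 0.66 [307. 236.] 865 [0.449 0.28  0.003] [ 0.405  0.207 -0.003] [0.493 0.347 0.033]
amber_bottle 0.56 [394. 170.] 253 [ 0.673 -0.006  0.084] [ 0.655 -0.032  0.003] [0.703 0.01  0.123]
vial_a 0.41 [334. 203.] 25 [0.565 0.193 0.039] [0.558 0.186 0.023] [0.573 0.199 0.046]
strap 0.28 [420. 197.] 1341 [ 0.579 -0.085  0.072] [ 0.534 -0.246 -0.002] [ 0.639 -0.02   0.178]
lip 0.93 [421. 192.] 473 [ 0.593 -0.082  0.106] [ 0.545 -0.168  0.064] [ 0.62  -0.031  0.132]
```

```bash
python3 - <<'E'
from h import *
im=cv2.imread('scene.png'); a=im[150:340,190:490]
cv2.imwrite('pics/c1.png',cv2.resize(a,(800,507),interpolation=cv2.INTER_CUBIC))
im=cv2.imread('top.png'); a=im[130:280,160:500]
b=cv2.resize(a,(800,353),interpolation=cv2.INTER_CUBIC)
cv2.imwrite('pics/c2.png',b)
W=np.load('topW.npy')
# hopper/stand level structures
for lo,hi in [(0.004,0.014),(0.09,0.104),(0.122,0.136)]:
    m=(W[...,2]>lo)&(W[...,2]<hi)&(W[...,0]>0.5)&(W[...,0]<.66)&(W[...,1]>-.28)&(W[...,1]<.03)
    p=W[m][:,:2].astype(np.float32)*1000
    if len(p)>5: print(lo,len(p),cv2.minAreaRect(p),p.min(0),p.max(0))
for x0,x1,y0,y1 in [(.38,.52,.18,.37),(.43,.58,.52,.72)]:
    m=(W[...,2]>.024)&(W[...,2]<.045)&(W[...,0]>x0)&(W[...,0]<x1)&(W[...,1]>y0)&(W[...,1]<y1)
    p=W[m][:,:2].astype(np.float32)*1000
    print('trough',len(p),cv2.minAreaRect(p),im[m].mean(0))
E
```

```text
0.004 499 ((581.1082763671875, -118.51815795898438), (296.6995544433594, 157.51742553710938), 89.98815155029297) [ 502.32196 -266.8621 ] [659.8687   29.83482]
0.09 84 ((583.8023071289062, -78.0638198852539), (70.6067123413086, 97.54618835449219), 12.934677124023438) [ 541.2015 -129.3083] [618.0727   -23.129236]
0.122 239 ((572.9441528320312, -93.90164947509766), (85.48197937011719, 120.89897155761719), 14.150102615356445) [ 520.54626 -161.48341] [619.85266  -26.675587]
trough 162 ((449.045166015625, 276.09417724609375), (63.873268127441406, 160.79193115234375), 20.774112701416016) [128.41358025 125.28395062 126.21604938]
trough 191 ((508.18603515625, 627.3234252929688), (65.13882446289062, 159.77517700195312), 18.454587936401367) [ 63.2460733   63.10994764 162.29319372]
```

View pics/c1.png

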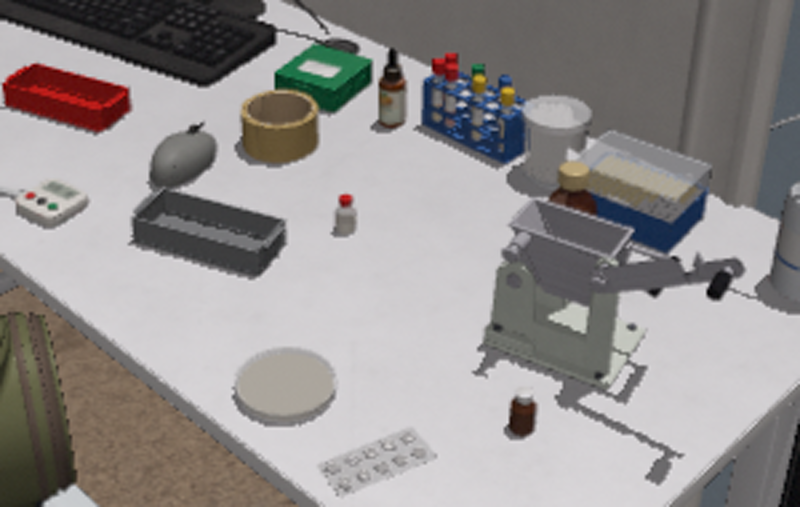

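View pics/c2.png

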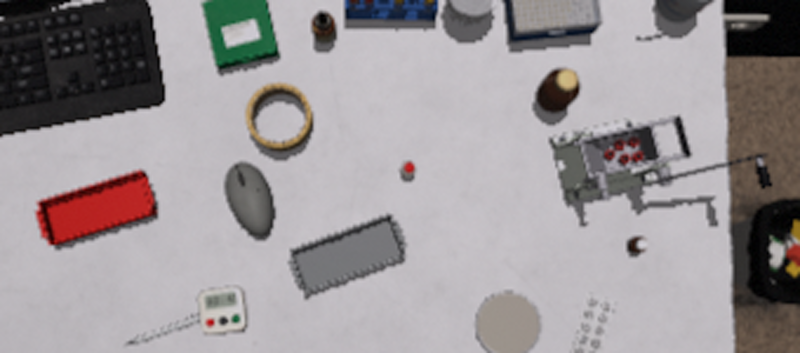

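The grey trough is at crop (348,256) in the top view and (210,232) in the scene view, with the red look-alike at (97,208) and (65,97). I choose the grey one by colour; it sits at about (0.449, 0.276). The hopper stand is at (630,160), with its strap thrown over to -y and the knob at (765,170). The amber bottle is at (558,90), vial_a at (408,168) and vial_b at (637,245).

Next I fit the stand pose from both depth clouds.

```bash
cat > fit.py <<'E'
import numpy as np
from scipy.optimize import least_squares
B=[(-48,48,-68,58,0,8),(30,35,20,50,0,97),(-35,-30,20,50,0,97),(22,24,-48,44,68,128),(-24,-22,-48,44,68,128),(-24,24,-48,-46,68,128),(-28,28,-95,-85,105,115)]
B=np.array(B,float)
def res(p,P):
    c,s=np.cos(p[2]),np.sin(p[2]); d=P-[p[0],p[1],0]
    Q=np.stack([c*d[:,0]+s*d[:,1],-s*d[:,0]+c*d[:,1],d[:,2]],1)
    out=[]
    for b in B:
        lo,hi=b[::2],b[1::2]; q=np.maximum(lo-Q,Q-hi)
        out.append(np.linalg.norm(np.maximum(q,0),axis=1)+np.minimum(q.max(1),0)*-1)
    return np.min(out,0)
def fit(P):
    best=None
    for a in (.15,.25,.35):
        r=least_squares(res,[578,-95,a],args=(P,),loss='cauchy',f_scale=2.0,x_scale=[1,1,.01])
        if best is None or r.cost<best.cost: best=r
    return best
E
python3 - <<'E'
from h import *; from fit import *
allP=[]
for n in ['scene','top']:
    W=np.load(n+'W.npy').reshape(-1,3)*1000
    m=(W[:,2]>5)&(W[:,2]<136)&(np.hypot(W[:,0]-580,W[:,1]+100)<130)&(W[:,0]<650)
    P=W[m]; allP.append(P); r=fit(P); print(n,len(P),np.round(r.x,3),np.median(res(r.x,P)))
P=np.vstack(allP); r=fit(P); x=r.x; print(np.round(x,3),np.median(res(x,P)))
np.save('stand.npy',x)
c,s=np.cos(x[2]),np.sin(x[2]); R=np.array([[c,-s],[s,c]])
for nm,p in [('trough',(0,145)),('handle',(0,-90)),('bolt',(-50,-50)),('knobseat',(-78,67))]: print(nm,np.round(R@p+x[:2],1))
for n in ['scene','top']:
    W=np.load(n+'W.npy').reshape(-1,3)*1000
    Q=(W[:,:2]-x[:2])@R; m=(W[:,2]>100)&(W[:,2]<260)&(abs(Q[:,0]+65)<35)&(Q[:,1]<-60)&(Q[:,1]>-220)
    q=np.c_[Q[m],W[m,2]]; q=q[np.argsort(q[:,1])]; print(n,np.round(q[::max(1,len(q)//14)]).tolist())
    for bx in [(.44,.48,-.16,-.11),(.54,.585,.17,.21),(.64,.71,-.05,.03)]:
        w=W/1000; k=(w[:,0]>bx[0])&(w[:,0]<bx[1])&(w[:,1]>bx[2])&(w[:,1]<bx[3])&(w[:,2]>.01); print(n,w[k].mean(0).round(3),((w[k].mean(0)*1000)[:2]-x[:2])@R)
o=manip.observe(); print(o['tcp_pos'],o['orientation'],o['finger_gap'])
from scipy.spatial.transform import Rotation as Ro
q=o['orientation']; print(Ro.from_quat([*q[1:],q[0]]).as_matrix().round(3))
im,d,m=cap('wrist'); print(np.round(np.array(m['R']).T@-np.array(m['t'])-o['tcp_pos'],3))
E
```

```text
scene 2911 [ 5.80802e+02 -8.46130e+01  2.36000e-01] 2.061256387479098
top 1391 [ 5.82373e+02 -7.77480e+01  2.47000e-01] 3.488262091051595
[ 5.80332e+02 -8.15190e+01  2.41000e-01] 2.568450149728655
trough [545.7  59.3]
handle [ 601.8 -168.9]
bolt [ 543.7 -142. ]
knobseat [488.6 -35.1]
scene [[-48.0, -166.0, 174.0], [-75.0, -159.0, 176.0], [-73.0, -155.0, 181.0], [-77.0, -151.0, 179.0], [-50.0, -141.0, 174.0], [-49.0, -131.0, 159.0], [-53.0, -125.0, 150.0], [-48.0, -113.0, 159.0], [-47.0, -106.0, 164.0], [-51.0, -99.0, 155.0], [-49.0, -92.0, 151.0], [-48.0, -84.0, 150.0], [-50.0, -77.0, 141.0], [-52.0, -70.0, 128.0], [-50.0, -62.0, 124.0]]
scene [ 0.458 -0.135  0.027] [-131.66192892  -23.0562784 ]
scene [0.561 0.186 0.025] [ 45.20999754 264.37397935]
scene [ 0.67  -0.023  0.099] [101.00632587  35.83726506]
top [[-60.0, -161.0, 173.0], [-62.0, -157.0, 179.0], [-53.0, -154.0, 178.0], [-49.0, -153.0, 175.0], [-61.0, -151.0, 179.0], [-79.0, -150.0, 178.0], [-76.0, -149.0, 182.0], [-70.0, -148.0, 181.0], [-75.0, -146.0, 176.0], [-44.0, -136.0, 168.0], [-45.0, -125.0, 173.0], [-43.0, -105.0, 170.0], [-46.0, -91.0, 145.0], [-44.0, -79.0, 146.0], [-46.0, -64.0, 142.0]]
top [ 0.466 -0.127  0.032] [-121.54964751  -16.65231145]
top [0.567 0.193 0.033] [ 52.63616439 269.54373237]
top [ 0.673 -0.008  0.085] [107.21693572  49.65363301]
[0.21971968 0.47680465 0.23133801] [1.85333026e-05 2.14212514e-01 9.76787079e-01 2.38853491e-05] 0.08546332513419307
[[-0.908  0.418  0.   ]
 [ 0.418  0.908  0.   ]
 [-0.     0.    -1.   ]]
[-0.071  0.032  0.143]
```

Stand pose is about (580.5, -82) mm with yaw 0.241 rad, and the knob radius checks out at 115 mm. I'll move above the grey trough first.

play_rows --pt "2.29 -2.01 -0.3 0 0 -0.0777 100" --pt "2.29 -2.01 -0.3 0 0 -0.0777 100" --pt "2.29 -2.01 -0.3 0 0 -0.0777 100" --pt "2.29 -2.01 -0.3 0 0 -0.0777 100" --pt "2.29 -2.01 -0.3 0 0 -0.0777 100" --pt "2.29 -2.01 -0.3 0 0 -0.0777 100" --pt "2.29 -2.01 -0.3 0 0 -0.0777 100" --pt "2.29 -2.01 -0.3 0 0 -0.0777 100" --pt "2.29 -2.01 -0.3 0 0 -0.0777 100" --pt "2.29 -2.01 -0.3 0 0 -0.0777 100"

```text
t: 1.98
tcp_pos: [0.4498, 0.2747, 0.2013]
orientation: [0.0, 0.57, 0.822, 0.0]
ft_force: [-0.0, -0.2, -0.1]
finger_gap: 0.0856
grasp_force: 0.0
```

```bash
cat >> h.py <<'E'
def st():
    from scipy.spatial.transform import Rotation as Ro
    o=manip.observe(); q=o['orientation']; M=Ro.from_quat([*q[1:],q[0]]).as_matrix()
    print('t',round(o['t'],2),'tcp',np.round(o['tcp_pos'],4),'yaw_y',round(float(np.arctan2(M[1,1],M[0,1])),3),'z',M[:,2].round(3),'gap',round(o['finger_gap'],4),'F',np.round(o['ft_force'],1),'q',np.round(o['q'],2))
E
python3 - <<'E'
from h import *
st(); im,d,m=cap('wrist'); W=pts(d,m); cv2.imwrite('pics/w1.png',im)
for n in ['wrist']:
    for r in manip.silhouettes(n,'trough')[:2]:
        mk=r['pixels']&(W[...,2]>.027)&(W[...,2]<.04)
        p=W[mk][:,:2].astype(np.float32)*1000
        print(r['conf'],r['pixel'],len(p),cv2.minAreaRect(p),im[r['pixels']].mean(0))
E
```

```text
t 1.98 tcp [0.4498 0.2747 0.2013] yaw_y 0.358 z [ 0.  0. -1.] gap 0.0856 F [-0.  -0.2 -0.1] q [ 0.55  0.28 -0.19  1.1   0.    1.76]
0.56 [314.5, 162.3] 1681 ((445.3582458496094, 276.0136413574219), (64.1083984375, 160.317626953125), 20.817655563354492) [109.62166324 109.76355236 107.84517454]
```

View pics/w1.png

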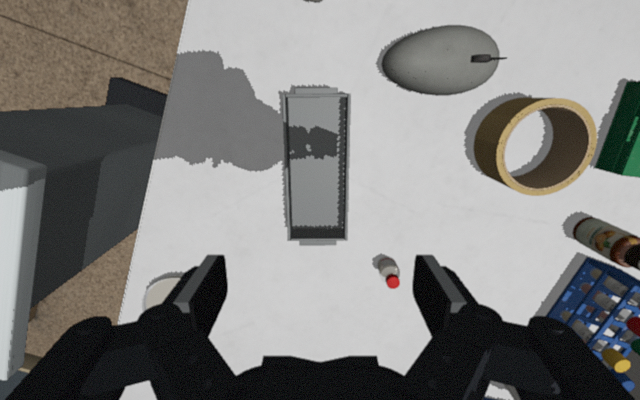

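Grey trough confirmed at (317,165), empty and aligned with the fingers. Descending and gripping.

play_rows --pt "-0.25 0.13 -3.3 0 0 0.005 100" --pt "0 0 -3.3 0 0 0 100" --pt "0 0 -3.3 0 0 0 100" --pt "0 0 -3.3 0 0 0 100" --pt "0 0 -3.3 0 0 0 100" --pt "0 0 -2.2 0 0 0 100" --pt "0 0 -1.1 0 0 0 100" --pt "0 0 0 0 0 0 50" --pt "0 0 0 0 0 0 50" --pt "0 0 0 0 0 0 50"

```text
t: 2.92
tcp_pos: [0.4467, 0.278, 0.0044]
orientation: [0.0, 0.566, 0.824, 0.001]
ft_force: [0.5, 0.9, -1.4]
finger_gap: 0.0629
grasp_force: 67.3
```

play_rows --pt "0 0 0 0 0 0 50" --pt "0 0 0 0 0 0 50" --pt "0 0 0 0 0 0 50" --pt "0 0 0 0 0 0 50" --pt "0 0 0 0 0 0 50"

```text
t: 3.33
tcp_pos: [0.4464, 0.2772, 0.0036]
orientation: [0.0, 0.566, 0.824, 0.0]
ft_force: [0.2, -0.0, -1.1]
finger_gap: 0.0634
grasp_force: 67.3
```

play_rows --pt "0 0 2.5 0 0 0 50" --pt "0 0 3.5 0 0 0 50" --pt "1.24 -2.71 0 0 0 -0.0153 50" --pt "1.24 -2.71 0 0 0 -0.0153 50" --pt "1.24 -2.71 0 0 0 -0.0153 50" --pt "1.24 -2.71 0 0 0 -0.0153 50" --pt "1.24 -2.71 0 0 0 -0.0153 50" --pt "1.24 -2.71 0 0 0 -0.0153 50" --pt "1.24 -2.71 0 0 0 -0.0153 50" --pt "1.24 -2.71 0 0 0 -0.0153 50"

```text
t: 4.17
tcp_pos: [0.5457, 0.0589, 0.0634]
orientation: [-0.0, 0.616, 0.788, 0.0]
ft_force: [-0.3, -0.0, -1.4]
finger_gap: 0.063
grasp_force: 67.4
```

play_rows --pt "0 0 0 0 0 0 50" --pt "0 0 0 0 0 0 50"

```text
t: 4.33
tcp_pos: [0.546, 0.0589, 0.0633]
orientation: [0.0, 0.617, 0.787, 0.0]
ft_force: [-0.5, 0.1, -0.7]
finger_gap: 0.063
grasp_force: 67.4
```

```bash
python3 - <<'E'
from h import *
st()
for n in ['scene','top']:
    im,d,m=cap(n); W=pts(d,m)*1000; cv2.imwrite(n+'1.png',im); np.save(n+'W1.npy',W)
cv2.imwrite('pics/s2.png',cv2.resize(cv2.imread('scene1.png')[150:340,250:490],(758,600),interpolation=cv2.INTER_CUBIC))
x=np.load('stand.npy'); c,s=np.cos(x[2]),np.sin(x[2]); R=np.array([[c,-s],[s,c]])
# trough rim end near stand
for n in ['scene','top']:
    W=np.load(n+'W1.npy'); Q=(W[...,:2]-x[:2])@R
    m=(W[...,2]>84)&(W[...,2]<102)&(abs(Q[...,0])<36)&(Q[...,1]>55)&(Q[...,1]<260)
    q=Q[m]; print(n,len(q),np.percentile(q,[1,50,99],axis=0).round(1) if len(q) else '')
E
```

```text
t 4.33 tcp [0.546  0.0589 0.0633] yaw_y 0.242 z [ 0.  0. -1.] gap 0.063 F [-0.5  0.1 -0.7] q [ 0.11  0.42 -0.36  0.78  0.    1.44]
scene 311 [[-35.3  61. ]
 [ -2.8 129.7]
 [ 33.2 220.2]]
top 85 [[-32.  155.9]
 [ -0.4 214.7]
 [ 34.8 223.5]]
```

View pics/s2.png

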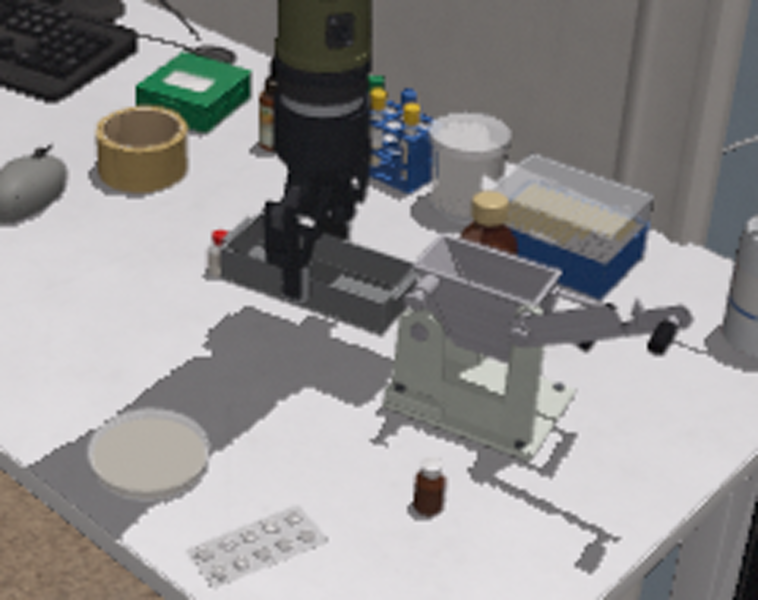

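The trough is held in line with the lip, its centre at stand y of about 143 mm and clear of the stand. Lowering and releasing.

play_rows --pt "-0.05 0.2 -2.5 0 0 0 50" --pt "0 0 -2 0 0 0 50" --pt "0 0 -1.0 0 0 0 50" --pt "0 0 -0.5 0 0 0 50" --pt "0 0 0 0 0 0 50" --pt "0 0 0 0 0 0 100" --pt "0 0 0 0 0 0 100" --pt "0 0 0 0 0 0 100" --pt "0 0 0 0 0 0 100" --pt "0 0 0 0 0 0 100"

```text
t: 5.27
tcp_pos: [0.5451, 0.0624, 0.0035]
orientation: [0.0, 0.615, 0.788, 0.0]
ft_force: [0.7, -0.0, 0.2]
finger_gap: 0.0852
grasp_force: 0.0
```

play_rows --pt "0 0 2.0 0 0 0 100" --pt "0 0 4 0 0 0 100" --pt "0 0 4 0 0 0 100" --pt "0 0 4 0 0 0 100" --pt "0 0 4 0 0 0 100" --pt "0 0 4 0 0 -0.12 100" --pt "0 0 2 0 0 -0.12 100" --pt "0 0 0 0 0 -0.12 100" --pt "0 0 0 0 0 -0.12 100" --pt "0 0 0 0 0 -0.12 100"

```text
t: 6.1
tcp_pos: [0.5453, 0.0623, 0.2442]
orientation: [0.0, 0.823, 0.568, 0.001]
ft_force: [0.9, -0.1, -0.1]
finger_gap: 0.0856
grasp_force: 0.0
```

play_rows --pt "0.69 -2.56 0 0 0 -0.108 100" --pt "0.69 -2.56 0 0 0 -0.108 100" --pt "0.69 -2.56 0 0 0 -0.108 100" --pt "0.69 -2.56 0 0 0 -0.108 100" --pt "0.69 -2.56 0 0 0 -0.108 100" --pt "0.69 -2.56 0 0 0 -0.108 100" --pt "0.69 -2.56 0 0 0 -0.108 100" --pt "0.69 -2.56 0 0 0 -0.108 100" --pt "0.69 -2.56 0 0 0 -0.108 100" --pt "0 0 0 0 0 0 100"

```text
t: 6.93
tcp_pos: [0.608, -0.1727, 0.2426]
orientation: [0.001, 0.993, 0.118, 0.0]
ft_force: [0.8, 0.7, 0.7]
finger_gap: 0.0857
grasp_force: 0.0
```

```bash
python3 - <<'E'
from h import *; from fit import *
st()
im,d,m=cap('wrist'); Ww=pts(d,m)*1000; cv2.imwrite('pics/w3.png',im); np.save('wristW3.npy',Ww)
x=np.load('stand.npy')
P0=Ww.reshape(-1,3); k=(P0[:,2]>5)&(P0[:,2]<136)&(np.hypot(P0[:,0]-580,P0[:,1]+90)<130); P=P0[k]; P=P[::max(1,len(P)//5000)]
r=fit(P); print(len(P),r.x.round(3),np.median(res(r.x,P)),np.median(res(x,P)))
for n in ['scene','top']:
    im,d,m=cap(n); W=pts(d,m)*1000; np.save(n+'W2.npy',W)
for y in (x,r.x):
  c,s=np.cos(y[2]),np.sin(y[2]); R=np.array([[c,-s],[s,c]])
  for nm,W in [('w',Ww),('s',np.load('sceneW2.npy')),('t',np.load('topW2.npy'))]:
    Q=(W[...,:2]-y[:2])@R; z=W[...,2]
    m=(z>100)&(z<120)&(Q[...,1]<-70)&(Q[...,1]>-105)&(abs(Q[...,0])<23)
    if m.sum()>3:print(nm,'bar y,z',np.median(Q[m],0),np.median(z[m]),np.percentile(Q[m],[3,97],axis=0).round(1).tolist(), z[m].max())
    m=(z>120)&(z<134)&(abs(Q[...,0])<35)&(Q[...,1]>-60)&(Q[...,1]<60)
    if m.sum()>3:print(nm,'rim',np.percentile(Q[m],[1,99],axis=0).round(1).tolist())
E
```

```text
t 6.93 tcp [ 0.608  -0.1727  0.2426] yaw_y -1.335 z [ 0.001 -0.002 -1.   ] gap 0.0857 F [0.8 0.7 0.7] q [-0.28  0.44  0.17  1.29 -0.    2.63]
5200 [ 5.84598e+02 -8.10560e+01  1.80000e-01] 5.464306228244183 6.482634568382988
w bar y,z [ -2.20311366 -88.39519416] 113.15778093918966 [[-22.3, -93.5], [21.6, -74.1]] 116.08212900316268
w rim [[-33.6, -56.9], [28.9, 49.6]]
s bar y,z [-17.60518575 -87.79629224] 109.6321417964123 [[-22.9, -95.0], [22.5, -71.4]] 110.36335428394408
s rim [[-34.5, -53.1], [27.8, 48.4]]
t bar y,z [ -9.96400997 -86.9203399 ] 111.3130416809037 [[-22.0, -93.5], [16.1, -72.3]] 118.45380638306021
t rim [[-34.3, -53.5], [32.1, 49.9]]
w bar y,z [ -2.44932093 -87.85583287] 113.11810176587782 [[-22.2, -93.3], [21.8, -73.7]] 116.08212900316268
w rim [[-33.7, -57.3], [26.3, 50.5]]
s bar y,z [-21.27230384 -89.50186047] 107.25036075087567 [[-22.8, -95.7], [17.6, -77.8]] 110.36335428394408
s rim [[-34.5, -54.8], [24.7, 49.0]]
t bar y,z [ -8.91921959 -86.07929342] 111.3130416809037 [[-21.3, -93.2], [17.1, -73.2]] 118.45380638306021
t rim [[-34.5, -55.3], [28.6, 50.6]]
```

View pics/w3.png

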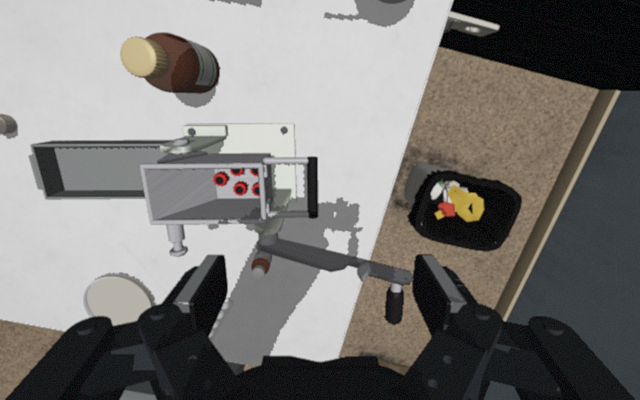

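The view shows five caps in the hopper at (240,183), the handle bar at (313,187), the trough at (90,170) and the strap with its knob at (395,300). I'll check the trough's lateral alignment numerically.

```bash
python3 - <<'E'
from h import *
x=np.load('stand.npy'); c,s=np.cos(x[2]),np.sin(x[2]); R=np.array([[c,-s],[s,c]])
for n in ['wristW3','sceneW2','topW2']:
    W=np.load(n+'.npy'); Q=(W[...,:2]-x[:2])@R; z=W[...,2]
    m=(z>25)&(z<38)&(abs(Q[...,0])<55)&(Q[...,1]>62)&(Q[...,1]<240)
    print(n,m.sum(),np.percentile(Q[m],[1,50,99],axis=0).round(1).tolist(),cv2.minAreaRect(Q[m].astype(np.float32)))
    m=(z>122)&(z<133)&(abs(Q[...,0])<28)&(Q[...,1]>-30)&(Q[...,1]<35)
    for sg in (1,-1): print(' rim x',np.median(Q[m&(sg*Q[...,0]>15)],0).round(1))
    m=(z>60)&(z<100)&(abs(Q[...,0])<45)&(Q[...,1]>0)&(Q[...,1]<55)
    print(' cheek x',np.percentile(Q[m],[2,98],axis=0).round(1).tolist())
E
```

```text
wristW3 1397 [[-31.9, 80.7], [4.4, 198.5], [31.4, 227.4]] ((-0.3310432434082031, 151.25001525878906), (156.34539794921875, 63.80952072143555), 89.85612487792969)
 rim x [26.4  1.8]
 rim x [-20.6   4. ]
 cheek x [[-20.1, 1.0], [40.8, 46.9]]
sceneW2 270 [[-36.7, 67.6], [-11.6, 153.2], [31.6, 224.5]] ((-3.293537139892578, 145.59500122070312), (70.46607208251953, 161.24285888671875), 0.5062281489372253)
 rim x [23.5  2.6]
 rim x [-24.2   3. ]
 cheek x [[-38.8, 0.9], [24.8, 50.8]]
topW2 167 [[-29.2, 67.4], [4.6, 142.9], [34.4, 226.8]] ((2.738595962524414, 146.5369873046875), (63.98906326293945, 161.0839080810547), 0.16486965119838715)
 rim x [27.8 -6.3]
 rim x [-19.3   6.4]
 cheek x [[-31.2, 0.4], [42.2, 53.5]]
```

Trough is aligned within about 3 mm. I'll narrow the fingers to 35% and descend over the handle bar.

play_rows --pt "0.1 0.1 -3 0 0 0 35" --pt "0.1 0.1 -3 0 0 0 35" --pt "0 0 0 0 0 0 35" --pt "0 0 0 0 0 0 35" --pt "0 0 0 0 0 0 35"

```text
t: 7.5
tcp_pos: [0.6094, -0.1654, 0.1847]
orientation: [0.0, 0.993, 0.122, 0.001]
ft_force: [0.6, 0.1, -0.3]
finger_gap: 0.03
grasp_force: 0.0
```

play_rows --pt "0 -0.05 -2.5 0 0 0 35" --pt "0 0 -2.5 0 0 0 35" --pt "0 0 -2.5 0 0 0 35" --pt "0 0 -1.4 0 0 0 35" --pt "0 0 -0.5 0 0 0 35" --pt "0 0 0 0 0 0 0" --pt "0 0 0 0 0 0 0" --pt "0 0 0 0 0 0 0" --pt "0 0 0 0 0 0 0"

```text
t: 8.25
tcp_pos: [0.6099, -0.1659, 0.0909]
orientation: [-0.0, 0.993, 0.122, 0.001]
ft_force: [0.2, 3.8, 0.0]
finger_gap: 0.0078
grasp_force: 58.6
```

```bash
python3 - <<'E'
from h import *
st()
# plan rows for handle arc: constant tool orientation
y=np.load('stand.npy'); c,s=np.cos(y[2]),np.sin(y[2])
th=np.r_[0,np.cumsum(np.r_[.04,.08,[.115]*14,.08,.03])]; th=th*1.85/th[-1]
ry=-125*np.cos(th)+32*np.sin(th); rz=32*np.cos(th)+125*np.sin(th)
for a,b in zip(np.diff(ry),np.diff(rz)): print([round(-s*a/10,2),round(c*a/10,2),round(b/10,2)])
E
```

```text
t 8.25 tcp [ 0.6099 -0.1659  0.0909] yaw_y -1.327 z [ 0.002  0.001 -1.   ] gap 0.0078 F [0.2 3.8 0. ] q [-0.27  0.52 -0.1   0.94  0.    2.63]
[np.float64(-0.03), np.float64(0.13), np.float64(0.5)]
[np.float64(-0.08), np.float64(0.33), np.float64(0.98)]
[np.float64(-0.15), np.float64(0.6), np.float64(1.36)]
[np.float64(-0.18), np.float64(0.75), np.float64(1.28)]
[np.float64(-0.22), np.float64(0.89), np.float64(1.18)]
[np.float64(-0.25), np.float64(1.01), np.float64(1.06)]
[np.float64(-0.28), np.float64(1.13), np.float64(0.94)]
[np.float64(-0.3), np.float64(1.22), np.float64(0.8)]
[np.float64(-0.32), np.float64(1.3), np.float64(0.65)]
[np.float64(-0.34), np.float64(1.37), np.float64(0.49)]
[np.float64(-0.35), np.float64(1.41), np.float64(0.32)]
[np.float64(-0.35), np.float64(1.44), np.float64(0.15)]
[np.float64(-0.36), np.float64(1.45), np.float64(-0.02)]
[np.float64(-0.35), np.float64(1.44), np.float64(-0.19)]
[np.float64(-0.35), np.float64(1.4), np.float64(-0.36)]
[np.float64(-0.33), np.float64(1.35), np.float64(-0.53)]
[np.float64(-0.22), np.float64(0.9), np.float64(-0.46)]
[np.float64(-0.08), np.float64(0.33), np.float64(-0.19)]
```

Gripped (force 59 N). Tipping along the arc at a moderate pace.

play_rows --pt "-0.03 0.13 0.5 0 0 0 0" --pt "-0.08 0.33 0.98 0 0 0 0" --pt "-0.08 0.3 0.68 0 0 0 0" --pt "-0.07 0.3 0.68 0 0 0 0" --pt "-0.09 0.37 0.64 0 0 0 0" --pt "-0.09 0.38 0.64 0 0 0 0"

```text
t: 8.75
tcp_pos: [0.6057, -0.1492, 0.132]
orientation: [0.001, 0.993, 0.121, 0.001]
ft_force: [4.1, -1.7, -5.4]
finger_gap: 0.0079
grasp_force: 58.2
```

```bash
python3 - <<'E'
from h import *
st()
im,d,m=cap('scene'); cv2.imwrite('pics/s4.png',cv2.resize(im[150:340,250:490],(758,600),interpolation=cv2.INTER_CUBIC))
E
```

```text
t 8.75 tcp [ 0.6057 -0.1492  0.132 ] yaw_y -1.328 z [ 0.003 -0.002 -1.   ] gap 0.0079 F [ 4.1 -1.7 -5.4] q [-0.24  0.48 -0.07  1.02 -0.    2.66]
```

View pics/s4.png

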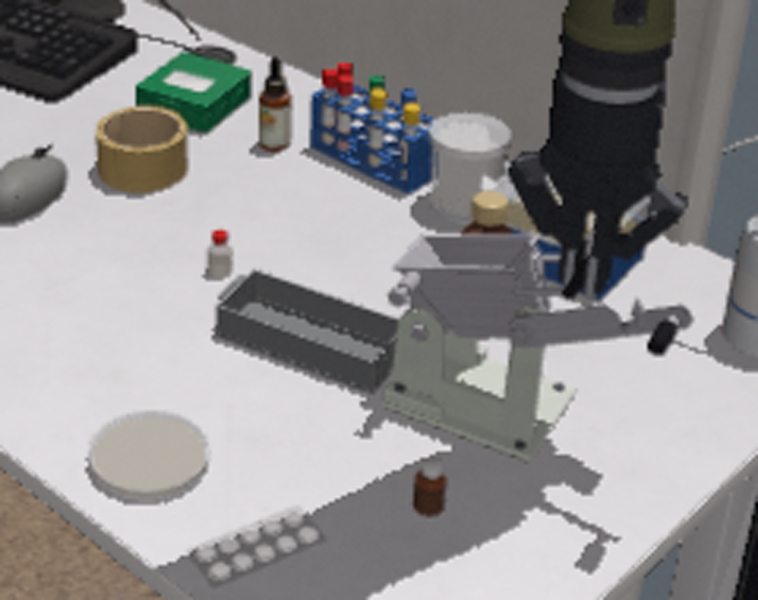

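The hopper is tilting with the gripper (lip at (400,262)), everything else is in place, and forces are small. Continuing.

play_rows --pt "-0.11 0.44 0.59 0 0 0 0" --pt "-0.11 0.45 0.59 0 0 0 0" --pt "-0.12 0.5 0.53 0 0 0 0" --pt "-0.13 0.51 0.53 0 0 0 0" --pt "-0.14 0.56 0.47 0 0 0 0" --pt "-0.14 0.57 0.47 0 0 0 0" --pt "-0.15 0.61 0.4 0 0 0 0" --pt "-0.15 0.61 0.4 0 0 0 0" --pt "-0.16 0.65 0.33 0 0 0 0" --pt "-0.16 0.65 0.32 0 0 0 0"

```text
t: 9.63
tcp_pos: [0.5932, -0.0973, 0.1807]
orientation: [0.005, 0.993, 0.12, 0.003]
ft_force: [2.6, -9.3, 12.3]
finger_gap: 0.0075
grasp_force: 59.2
```

play_rows --pt "-0.17 0.68 0.25 0 0 0 0" --pt "-0.17 0.69 0.24 0 0 0 0" --pt "-0.17 0.7 0.16 0 0 0 0" --pt "-0.18 0.71 0.16 0 0 0 0" --pt "-0.17 0.72 0.08 0 0 0 0" --pt "-0.18 0.72 0.07 0 0 0 0" --pt "-0.18 0.72 -0.01 0 0 0 0" --pt "-0.18 0.73 -0.01 0 0 0 0" --pt "-0.17 0.72 -0.09 0 0 0 0" --pt "-0.18 0.72 -0.1 0 0 0 0"

```text
t: 10.47
tcp_pos: [0.5751, -0.0231, 0.1889]
orientation: [0.002, 0.993, 0.121, 0.003]
ft_force: [-0.7, -2.7, 13.2]
finger_gap: 0.0076
grasp_force: 63.5
```

play_rows --pt "-0.17 0.7 -0.18 0 0 0 0" --pt "-0.18 0.7 -0.18 0 0 0 0" --pt "-0.16 0.67 -0.26 0 0 0 0" --pt "-0.17 0.68 -0.27 0 0 0 0" --pt "-0.22 0.9 -0.46 0 0 0 0" --pt "-0.08 0.33 -0.19 0 0 0 0" --pt "0 0 0 0 0 0 0" --pt "0 0 0 0 0 0 0" --pt "0 0 0 0 0 0 0" --pt "0 0 0 0 0 0 0"

```text
t: 11.3
tcp_pos: [0.5647, 0.0191, 0.1714]
orientation: [-0.001, 0.993, 0.122, 0.002]
ft_force: [0.8, 4.0, 6.5]
finger_gap: 0.0078
grasp_force: 65.4
```

```bash
python3 - <<'E'
from h import *
st()
im,d,m=cap('scene'); cv2.imwrite('pics/s5.png',cv2.resize(im[150:340,250:490],(758,600),interpolation=cv2.INTER_CUBIC))
W=pts(d,m)*1000
print([(round(r['conf'],2),np.round(r['pixel'])) for r in manip.spot_in('scene','cap_1')])
x=np.load('stand.npy'); c,s=np.cos(x[2]),np.sin(x[2]); R=np.array([[c,-s],[s,c]])
Q=(W[...,:2]-x[:2])@R;z=W[...,2]
im2,d2,m2=cap('top'); W2=pts(d2,m2)*1000
for I,W in((im,W),(im2,W2)):
  red=((I[...,2]>110)&(I[...,1]<70)&(I[...,0]<70)).astype(np.uint8)
  n,l,sta,ce=cv2.connectedComponentsWithStats(red)
  for i in range(1,n):
    p=np.median(W[l==i],0); q=(p[:2]-x[:2])@R
    if abs(q[0])<150 and -150<q[1]<300 and sta[i,4]>2: print('red',sta[i,4],ce[i].round(),q.round(),p[2].round())
E
```

```text
t 11.3 tcp [0.5647 0.0191 0.1714] yaw_y -1.327 z [ 0.004  0.002 -1.   ] gap 0.0078 F [0.8 4.  6.5] q [ 0.03  0.36 -0.16  1.05  0.    2.93]
[(0.37, array([319., 230.]))]
red 11 [319. 224.] [ 46. 265.] 40.0
red 22 [335. 249.] [ -1. 186.] 13.0
red 18 [355. 255.] [  7. 129.] 11.0
red 8 [334. 201.] [ 51. 268.] 42.0
red 12 [376. 205.] [  9. 131.] 14.0
red 22 [360. 211.] [  3. 188.] 12.0
red 5 [369. 212.] [ -8. 160.] 13.0
red 8 [374. 215.] [-21. 146.] 15.0
```

View pics/s5.png

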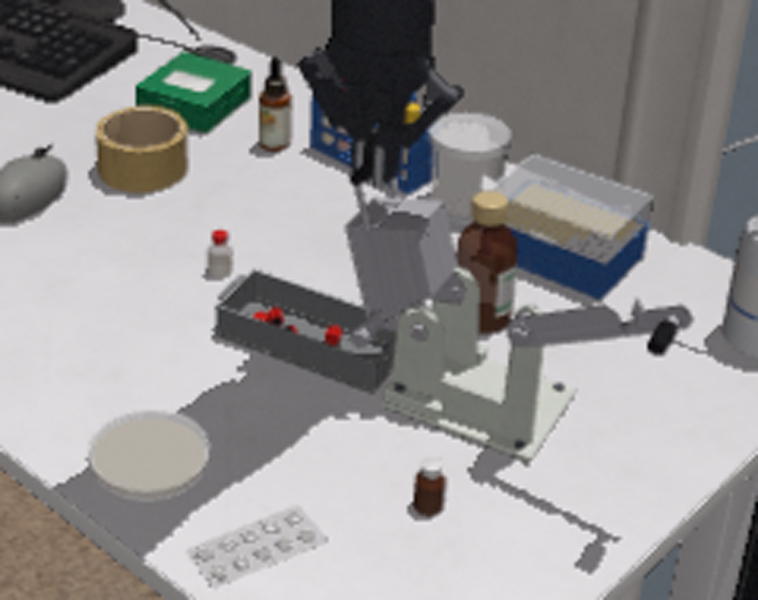

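The hopper is fully tipped (1.85 rad), with caps in the trough around (330,335) and (272,318). I'll count them in an enlarged crop.

```bash
python3 - <<'E'
from h import *
a,_,_=cap('top'); b,_,_=cap('scene')
A=cv2.resize(a[190:230,340:400],(600,400),interpolation=cv2.INTER_CUBIC)[:, :]
B=cv2.resize(b[230:275,310:385],(600,360),interpolation=cv2.INTER_CUBIC)
cv2.imwrite('pics/z6.png',cv2.resize(np.vstack([A,B]),(460,583)))
E
```

View pics/z6.png

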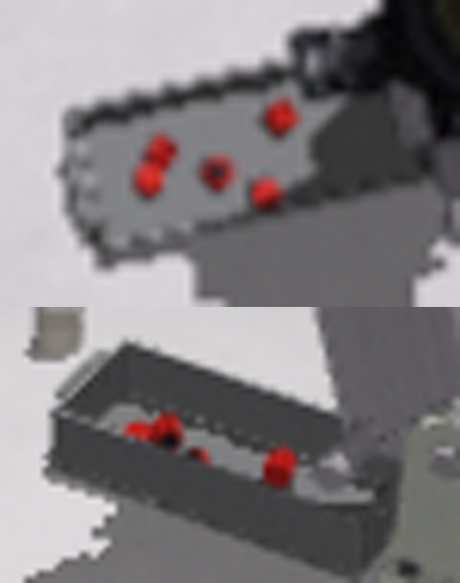

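All five caps are in the trough: (160,150), (150,180), (217,172), (280,117) and (265,190). Swinging the hopper back upright.

play_rows --pt "0.08 -0.33 0.19 0 0 0 0" --pt "0.22 -0.9 0.46 0 0 0 0" --pt "0.33 -1.35 0.53 0 0 0 0" --pt "0.35 -1.4 0.36 0 0 0 0" --pt "0.35 -1.44 0.19 0 0 0 0" --pt "0.36 -1.45 0.02 0 0 0 0" --pt "0.35 -1.44 -0.15 0 0 0 0" --pt "0.34 -1.41 -0.32 0 0 0 0" --pt "0.34 -1.37 -0.49 0 0 0 0"

```text
t: 12.3
tcp_pos: [0.5921, -0.0931, 0.1796]
orientation: [-0.0, 0.993, 0.121, 0.002]
ft_force: [0.8, 3.7, 6.8]
finger_gap: 0.0076
grasp_force: 64.1
```

play_rows --pt "0.32 -1.3 -0.65 0 0 0 0" --pt "0.3 -1.22 -0.8 0 0 0 0" --pt "0.28 -1.13 -0.94 0 0 0 0" --pt "0.25 -1.01 -1.06 0 0 0 0" --pt "0.22 -0.89 -1.18 0 0 0 0" --pt "0.18 -0.75 -1.28 0 0 0 0" --pt "0.15 -0.6 -1.36 0 0 0 0" --pt "0.08 -0.33 -0.98 0 0 0 0" --pt "0.03 -0.13 -0.5 0 0 0 0" --pt "0 0 0 0 0 0 0"

```text
t: 13.13
tcp_pos: [0.6093, -0.167, 0.0866]
orientation: [-0.0, 0.993, 0.121, -0.0]
ft_force: [5.4, 2.5, -1.6]
finger_gap: 0.0077
grasp_force: 64.2
```

play_rows --pt "0 0 0 0 0 0 0" --pt "0 0 0 0 0 0 0" --pt "0 0 0 0 0 0 0"

```text
t: 13.38
tcp_pos: [0.6092, -0.1668, 0.0874]
orientation: [-0.0, 0.993, 0.122, -0.0]
ft_force: [4.9, 2.2, -1.7]
finger_gap: 0.0075
grasp_force: 64.2
```

play_rows --pt "0 0.05 0.35 0 0 0 0" --pt "0 0 0 0 0 0 0" --pt "0 0 0 0 0 0 0" --pt "0 0 0 0 0 0 35" --pt "0 0 0 0 0 0 35" --pt "0 0 0 0 0 0 35"

```text
t: 13.88
tcp_pos: [0.6068, -0.1665, 0.0912]
orientation: [-0.0, 0.993, 0.121, -0.002]
ft_force: [0.4, 0.4, -0.4]
finger_gap: 0.0297
grasp_force: 0.0
```

play_rows --pt "0 0 2 0 0 0 35" --pt "0 0 3 0 0 0 35" --pt "0 0 4 0 0 0 35" --pt "0 0 4 0 0 0 35" --pt "0 0 2 0 0 0 35" --pt "0 0 0 0 0 0 35" --pt "0 0 0 0 0 0 35"

```text
t: 14.47
tcp_pos: [0.6091, -0.1668, 0.2438]
orientation: [0.001, 0.993, 0.121, 0.001]
ft_force: [-1.1, -0.5, -0.2]
finger_gap: 0.0299
grasp_force: 0.0
```

```bash
python3 - <<'E'
from h import *
st()
x=np.load('stand.npy'); c,s=np.cos(x[2]),np.sin(x[2]); R=np.array([[c,-s],[s,c]])
for n in ['wrist','scene','top']:
    im,d,m=cap(n); W=pts(d,m)*1000
    if n=='wrist': cv2.imwrite('wl.png',im)
    Q=(W[...,:2]-x[:2])@R; z=W[...,2]
    m=(z>95)&(z<122)&(Q[...,1]<-70)&(Q[...,1]>-105)&(abs(Q[...,0])<23)
    if m.sum()>3:print(n,'bar y,z',np.median(Q[m],0),np.median(z[m]), z[m].max())
    m=(z>115)&(z<140)&(abs(abs(Q[...,0]-1)-23)<5)&(Q[...,1]>-45)&(Q[...,1]<40)
    if m.sum()>10: print(n,'rim slope',np.polyfit(Q[m][:,1],z[m],1))
    m=(z>140)&(z<200)&(Q[...,0]<-58)&(Q[...,0]>-95)&(Q[...,1]<-120)&(Q[...,1]>-180)
    if m.sum(): print('knob',np.median(Q[m],0),np.percentile(z[m],[5,50,95]),np.percentile(Q[m],[5,95],axis=0).round(1).tolist())
    m=(z>100)&(z<200)&(Q[...,0]<-40)&(Q[...,0]>-58)&(Q[...,1]<-75)&(Q[...,1]>-150)
    if m.sum(): print('strap slope',np.polyfit(Q[m][:,1],z[m],1))
E
```

```text
t 14.47 tcp [ 0.6091 -0.1668  0.2438] yaw_y -1.328 z [ 0.002 -0.001 -1.   ] gap 0.0299 F [-1.1 -0.5 -0.2] q [-0.27  0.44  0.17  1.3  -0.    2.63]
wrist bar y,z [ -2.00610782 -87.86356947] 113.20020614212486 116.13358519912327
wrist rim slope [-1.57041611e-02  1.26677443e+02]
knob [ -60.13832817 -156.03479848] [174.70000192 177.18882544 179.01398676] [[-62.0, -158.4], [-58.3, -153.2]]
strap slope [ -0.46033716 105.52331978]
scene bar y,z [ 21.58715607 -91.8879552 ] 108.96997534027352 114.8405742270432
scene rim slope [4.14534128e-03 1.22628194e+02]
knob [ -81.70453948 -155.38018073] [168.77115427 176.79753095 179.34568305] [[-91.0, -160.6], [-63.9, -149.2]]
strap slope [-0.4915338  96.77034934]
top bar y,z [ -4.08790626 -86.93319575] 111.76745114741024 118.27967970845377
top rim slope [5.00205190e-03 1.27752061e+02]
knob [ -71.67712181 -150.61630778] [173.11595126 177.82776438 183.2202329 ] [[-83.5, -158.7], [-59.6, -146.2]]
strap slope [ -0.38764442 119.68177202]
```

The hopper is upright (rim slope about 0). The knob is at stand (-77, -154, 173), which puts the strap at about 2.62 rad. Moving over the knob.

play_rows --pt "-2.0 -2.5 0 0 0 0 45" --pt "-2.7 -3.3 0 0 0 0 45" --pt "-2.0 -2.5 0 0 0 0 45" --pt "0 0 -2 0 0 0 45" --pt "0 0 -2.5 0 0 0 45" --pt "0 0 -2.5 0 0 0 45" --pt "0 0 -1.5 0 0 0 45" --pt "0 0 -0.5 0 0 0 45" --pt "0 0 0 0 0 0 45" --pt "0 0 0 0 0 0 45"

```text
t: 15.45
tcp_pos: [0.5421, -0.2482, 0.1523]
orientation: [-0.0, 0.993, 0.121, -0.001]
ft_force: [0.6, -0.5, -0.1]
finger_gap: 0.0385
grasp_force: 0.0
```

```bash
python3 - <<'E'
from h import *
st()
im,d,m=cap('scene'); cv2.imwrite('pics/s7.png',cv2.resize(im[170:300,380:510],(600,600),interpolation=cv2.INTER_CUBIC))
# plan
y=np.load('stand.npy'); c,s=np.cos(y[2]),np.sin(y[2])
w=np.r_[.3,.7,[1]*22,.7,.5,.4,.3]; ph=2.62-np.r_[0,np.cumsum(w)]*2.62/w.sum()
ry=117*np.cos(ph)-6*np.sin(ph); rz=117*np.sin(ph)+6*np.cos(ph)
for a,b,p in zip(np.diff(ry),np.diff(rz),ph[1:]): print('[%.2f, %.2f, %.2f, 0, 0, 0, 0],'%(-s*a/10,c*a/10,b/10),round(p,2))
E
```

```text
t 15.45 tcp [ 0.5421 -0.2482  0.1523] yaw_y -1.327 z [-0.001  0.001 -1.   ] gap 0.0385 F [ 0.6 -0.5 -0.1] q [-0.43  0.42 -0.1   1.05 -0.    2.47]
[-0.04, 0.17, 0.33, 0, 0, 0, 0], 2.59
[-0.11, 0.43, 0.74, 0, 0, 0, 0], 2.51
[-0.17, 0.70, 1.00, 0, 0, 0, 0], 2.41
[-0.20, 0.80, 0.92, 0, 0, 0, 0], 2.3
[-0.22, 0.89, 0.82, 0, 0, 0, 0], 2.2
[-0.24, 0.97, 0.72, 0, 0, 0, 0], 2.09
[-0.26, 1.04, 0.61, 0, 0, 0, 0], 1.99
[-0.27, 1.09, 0.50, 0, 0, 0, 0], 1.88
[-0.28, 1.14, 0.38, 0, 0, 0, 0], 1.78
[-0.29, 1.17, 0.25, 0, 0, 0, 0], 1.67
[-0.29, 1.19, 0.12, 0, 0, 0, 0], 1.57
[-0.29, 1.20, -0.01, 0, 0, 0, 0], 1.46
[-0.29, 1.19, -0.13, 0, 0, 0, 0], 1.36
[-0.29, 1.17, -0.26, 0, 0, 0, 0], 1.25
[-0.28, 1.14, -0.39, 0, 0, 0, 0], 1.15
[-0.27, 1.09, -0.51, 0, 0, 0, 0], 1.04
[-0.25, 1.03, -0.62, 0, 0, 0, 0], 0.94
[-0.24, 0.96, -0.73, 0, 0, 0, 0], 0.83
[-0.22, 0.88, -0.83, 0, 0, 0, 0], 0.73
[-0.20, 0.79, -0.92, 0, 0, 0, 0], 0.62
[-0.17, 0.69, -1.00, 0, 0, 0, 0], 0.52
[-0.14, 0.59, -1.07, 0, 0, 0, 0], 0.41
[-0.12, 0.48, -1.13, 0, 0, 0, 0], 0.31
[-0.09, 0.36, -1.18, 0, 0, 0, 0], 0.2
[-0.04, 0.18, -0.84, 0, 0, 0, 0], 0.13
[-0.02, 0.09, -0.61, 0, 0, 0, 0], 0.07
[-0.01, 0.05, -0.49, 0, 0, 0, 0], 0.03
[-0.01, 0.02, -0.37, 0, 0, 0, 0], 0.0
```

View pics/s7.png

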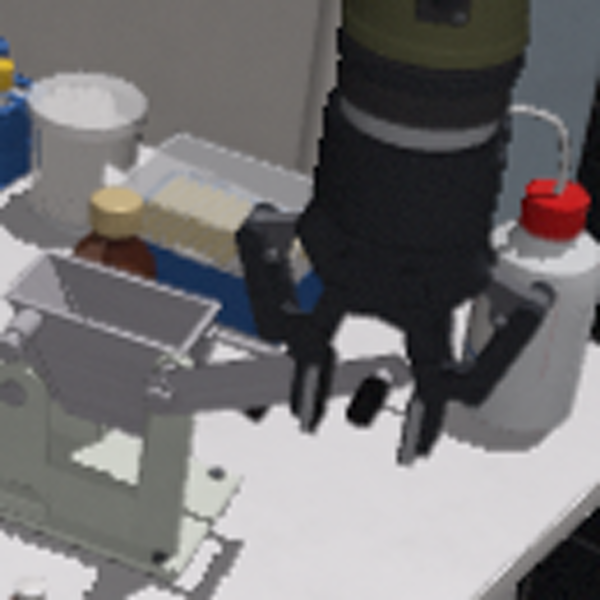

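The knob (370,400) sits between the fingers. Closing on it.

play_rows --pt "0 0 0.1 0 0 0 0" --pt "0 0 0 0 0 0 0" --pt "0 0 0 0 0 0 0" --pt "0 0 0 0 0 0 0" --pt "0 0 0 0 0 0 0" --pt "0 0 0 0 0 0 0"

```text
t: 16.0
tcp_pos: [0.5433, -0.2484, 0.1543]
orientation: [0.0, 0.993, 0.121, 0.001]
ft_force: [2.4, 0.6, 0.3]
finger_gap: 0.0118
grasp_force: 58.4
```

play_rows --pt "-0.04 0.17 0.33 0 0 0 0" --pt "-0.11 0.43 0.74 0 0 0 0" --pt "-0.17 0.7 1.0 0 0 0 0" --pt "-0.2 0.8 0.92 0 0 0 0" --pt "-0.22 0.89 0.82 0 0 0 0" --pt "-0.24 0.97 0.72 0 0 0 0" --pt "-0.26 1.04 0.61 0 0 0 0" --pt "-0.27 1.09 0.5 0 0 0 0" --pt "-0.28 1.14 0.38 0 0 0 0" --pt "-0.29 1.17 0.25 0 0 0 0"

```text
t: 16.83
tcp_pos: [0.5236, -0.1675, 0.2212]
orientation: [0.005, 0.993, 0.121, 0.003]
ft_force: [1.6, -7.1, 13.4]
finger_gap: 0.0119
grasp_force: 60.2
```

play_rows --pt "-0.29 1.19 0.12 0 0 0 0" --pt "-0.29 1.2 -0.01 0 0 0 0" --pt "-0.29 1.19 -0.13 0 0 0 0" --pt "-0.29 1.17 -0.26 0 0 0 0" --pt "-0.28 1.14 -0.39 0 0 0 0" --pt "-0.27 1.09 -0.51 0 0 0 0" --pt "-0.25 1.03 -0.62 0 0 0 0" --pt "-0.24 0.96 -0.73 0 0 0 0" --pt "-0.22 0.88 -0.83 0 0 0 0" --pt "-0.2 0.79 -0.92 0 0 0 0"

```text
t: 17.67
tcp_pos: [0.4949, -0.0577, 0.1726]
orientation: [0.001, 0.993, 0.121, -0.001]
ft_force: [5.3, -4.9, -2.3]
finger_gap: 0.0115
grasp_force: 67.7
```

play_rows --pt "-0.17 0.69 -1.0 0 0 0 0" --pt "-0.14 0.59 -1.07 0 0 0 0" --pt "-0.12 0.48 -1.13 0 0 0 0" --pt "-0.09 0.36 -0.9 0 0 0 0" --pt "0 0 0 0 0 0 0" --pt "0 0 0 0 0 0 0"

```text
t: 18.17
tcp_pos: [0.4884, -0.0367, 0.1307]
orientation: [0.0, 0.993, 0.121, -0.002]
ft_force: [1.9, -4.7, -3.2]
finger_gap: 0.012
grasp_force: 60.6
```

```bash
cat > chk.py <<'E'
from h import *
st()
o=manip.observe(); x=np.load('stand.npy'); c,s=np.cos(x[2]),np.sin(x[2]); R=np.array([[c,-s],[s,c]])
q=(np.array(o['tcp_pos'])[:2]*1000-x[:2])@R; zz=o['tcp_pos'][2]*1000+19
print('grasp stand',q.round(1),round(zz,1),'phi',np.arctan2(zz-120,q[1]+50)-.051,'r',np.hypot(zz-120,q[1]+50))
for n in ['scene','top']:
    im,d,m=cap(n); W=pts(d,m)*1000; cv2.imwrite(n+'L.png',im)
    Q=(W[...,:2]-x[:2])@R; z=W[...,2]
    m=(z>115)&(z<140)&(abs(abs(Q[...,0]-1)-23)<5)&(Q[...,1]>-45)&(Q[...,1]<40)
    if m.sum()>10: print(n,'rim slope',np.polyfit(Q[m][:,1],z[m],1))
    m=(z>100)&(z<200)&(Q[...,0]<-42)&(Q[...,0]>-58)&(Q[...,1]<60)&(Q[...,1]>-40)
    if m.sum()>5: print(n,m.sum(),'strap line (z at y, slope, at bolt)',np.polyfit(Q[m][:,1]+50,z[m],1))
E
python3 chk.py
```

```text
t 18.17 tcp [ 0.4884 -0.0367  0.1307] yaw_y -1.327 z [-0.004 -0.001 -1.   ] gap 0.012 F [ 1.9 -4.7 -3.2] q [-0.07  0.27 -0.4   0.9  -0.    2.82]
grasp stand [-78.5  65.5] 149.7 phi 0.20040041584807627 r 119.2667522539978
scene rim slope [4.39424791e-03 1.23408413e+02]
scene 366 strap line (z at y, slope, at bolt) [  0.14834038 122.20058222]
top rim slope [2.59147965e-02 1.26827216e+02]
```

At about 0.2 rad, with the hopper still upright. Lowering onto the stud in small steps.

play_rows --pt "-0.04 0.14 -0.7 0 0 0 0" --pt "-0.02 0.06 -0.6 0 0 0 0" --pt "-0.01 0.02 -0.5 0 0 0 0" --pt "0 0 -0.4 0 0 0 0" --pt "0 0 -0.2 0 0 0 0" --pt "0 0 0 0 0 0 0" --pt "0 0 0 0 0 0 0"

```text
t: 18.85
tcp_pos: [0.4879, -0.0335, 0.1079]
orientation: [-0.001, 0.993, 0.122, -0.001]
ft_force: [-3.6, 0.7, -0.5]
finger_gap: 0.0117
grasp_force: 61.5
```

```bash
python3 chk.py
```

```text
t 18.85 tcp [ 0.4879 -0.0335  0.1079] yaw_y -1.327 z [-0.003  0.003 -1.   ] gap 0.0117 F [-3.6  0.7 -0.5] q [-0.07  0.29 -0.44  0.84  0.    2.83]
grasp stand [-78.2  68.7] 126.9 phi 0.006845373556964129 r 118.90477951069606
scene rim slope [1.54981646e-02 1.22558836e+02]
scene 337 strap line (z at y, slope, at bolt) [2.87654994e-02 1.19039030e+02]
top rim slope [-6.47353256e-03  1.26469744e+02]
```

play_rows --pt "0 0 -0.15 0 0 0 0" --pt "0 0 -0.1 0 0 0 0" --pt "0 0 0 0 0 0 0" --pt "0 0 0 0 0 0 0"

```text
t: 19.28
tcp_pos: [0.488, -0.0335, 0.1069]
orientation: [-0.001, 0.993, 0.122, -0.001]
ft_force: [-9.3, 3.6, 9.9]
finger_gap: 0.0119
grasp_force: 62.6
```

play_rows --pt "0 0 -0.15 0 0 0 0" --pt "0 0 0 0 0 0 0" --pt "0 0 0 0 0 0 0"

```text
t: 19.53
tcp_pos: [0.4881, -0.0335, 0.1064]
orientation: [-0.001, 0.993, 0.122, -0.001]
ft_force: [-10.7, 2.5, 17.4]
finger_gap: 0.0118
grasp_force: 63.3
```

The force rises at z 0.1065, so the slot has bottomed on the stud. Relaxing, releasing and retreating.

play_rows --pt "0 0 0.25 0 0 0 0" --pt "0 0 0 0 0 0 35" --pt "0 0 0 0 0 0 35" --pt "0 0 0 0 0 0 35" --pt "0 0 0 0 0 0 35" --pt "0 0 1.5 0 0 0 35" --pt "0 0 3.5 0 0 0 35" --pt "0 0 4 0 0 0 35" --pt "0 0 4 0 0 0 35"

```text
t: 20.28
tcp_pos: [0.4893, -0.0347, 0.2381]
orientation: [0.0, 0.993, 0.121, -0.001]
ft_force: [1.1, 0.8, 0.3]
finger_gap: 0.0299
grasp_force: 0.0
```

play_rows --pt "-3 1 1 0 0 0 35" --pt "-4 1 0 0 0 0 35" --pt "-4 1 0 0 0 0 35" --pt "-2 1 0 0 0 0 35" --pt "0 0 0 0 0 0 35" --pt "0 0 0 0 0 0 35"

```text
t: 20.78
tcp_pos: [0.3596, 0.0056, 0.2477]
orientation: [0.0, 0.993, 0.122, 0.001]
ft_force: [0.1, 0.1, 0.1]
finger_gap: 0.03
grasp_force: 0.0
```

```bash
python3 chk.py; python3 - <<'E'
from h import *
im=cv2.imread('sceneL.png'); cv2.imwrite('pics/f.png',cv2.resize(im[195:315,300:460],(800,600),interpolation=cv2.INTER_CUBIC))
E
```

```text
t 20.78 tcp [0.3596 0.0056 0.2477] yaw_y -1.326 z [ 0.002 -0.    -1.   ] gap 0.03 F [0.1 0.1 0.1] q [ 0.02 -0.04 -0.44  1.16 -0.    2.91]
grasp stand [-193.5  137.4] 266.7 phi 0.6131462816098485 r 237.9274922054715
scene rim slope [4.50032260e-03 1.22573426e+02]
scene 360 strap line (z at y, slope, at bolt) [5.33171431e-02 1.18540194e+02]
top rim slope [-1.16031519e-02  1.26786338e+02]
top 59 strap line (z at y, slope, at bolt) [-7.23101938e-03  1.31210139e+02]
```

View pics/f.png

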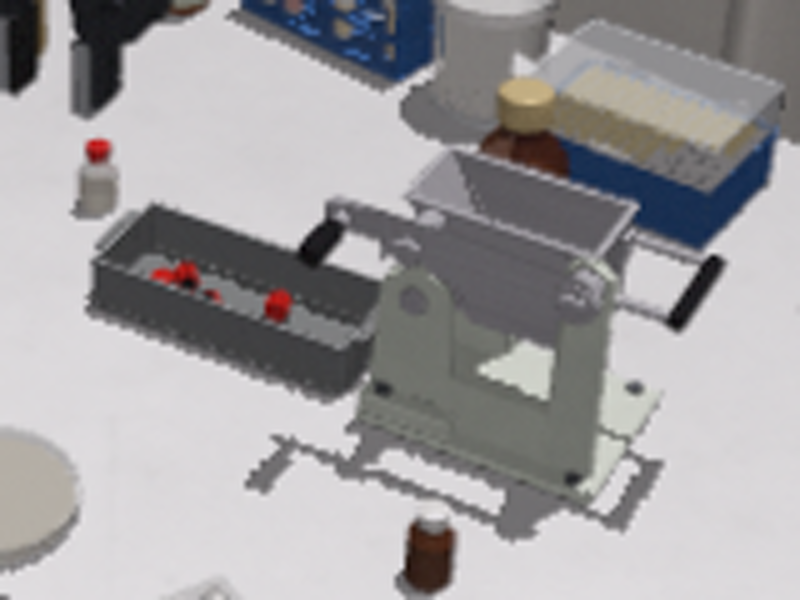

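The strap lies level with the stud in its slot (430,218), the caps are in the trough and the bystanders are standing. One last check of the knob height against the strap angle.

```bash
python3 - <<'E'
from h import *
x=np.load('stand.npy'); c,s=np.cos(x[2]),np.sin(x[2]); R=np.array([[c,-s],[s,c]])
for n in ['scene','top']:
    im,d,m=cap(n); W=pts(d,m)*1000; Q=(W[...,:2]-x[:2])@R; z=W[...,2]
    m=(z>105)&(z<150)&(Q[...,0]<-60)&(Q[...,0]>-95)&(Q[...,1]<82)&(Q[...,1]>52)
    print(n,m.sum(),'knob',np.median(Q[m],0),np.percentile(z[m],[2,50,90,98]).round(1))
    # strap top edge by y bins
    for a in range(-40,60,15):
        k=(Q[...,0]<-42)&(Q[...,0]>-58)&(Q[...,1]>a)&(Q[...,1]<a+15)&(z>100)&(z<160)
        if k.sum()>4: print('  ',a,k.sum(),np.percentile(z[k],[3,50,97]).round(1))
E
```

```text
scene 63 knob [-79.84094459  63.8595655 ] [119.2 127.9 130.7 131.3]
   -40 61 [107.9 119.4 131.5]
   -25 59 [106.5 121.2 131.2]
   -10 60 [107.8 121.2 132.3]
   5 59 [107.7 120.3 132.1]
   20 57 [111.3 123.4 133. ]
   35 44 [109.1 123.9 132.2]
   50 42 [116.4 125.6 133.4]
top 35 knob [-72.16760403  69.15685603] [123.7 129.7 134.  135.8]
   -40 9 [121.  132.4 136.8]
   -25 7 [123.6 132.7 137.1]
   -10 6 [117.9 133.1 135.7]
   5 6 [129.9 133.5 140.3]
   20 12 [121.6 128.3 134.4]
   35 13 [113.9 129.4 135.9]
   50 7 [129.7 134.1 135.4]
```

Strap top edge is level at 131.5–133 mm and the knob top is at about 133 mm, as expected when seated. Handing in.

```bash
python3 -c "
from workcell import manip
print(manip.finish_job())"
```

```text
the job is handed in; nothing more can be done
None
```

The job is handed in (no verdict came back): all five caps are in the trough under the lip, the hopper is upright with the strap seated on its stud, and the bottle and both vials were left standing, at about 21 s of the 72 s allowed.

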